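# Try the mini-centrifuge lid, free its catch if it is caught, and hold the lid open

## Robot

A 7-joint arm with a two-finger parallel gripper is mounted at the origin on the work surface. World frame = base frame: x ahead of the robot, y to its left, z up, the work surface at z = 0. Lengths are in m, angles in rad, forces in N, time in s.
With the tool pointing down it reaches from about 0.4 to 0.9 m from the base axis. Payload 5.5 kg.
Tool frame: the origin (TCP) lies at the centre of the arm's flange, where the gripper is bolted on; the fingertips stand 178 mm ahead of it and the grasp point (between the pads) lies 159 mm ahead of it; x points along the fingers, y is the direction in which the jaws open and shut, and the axes are right-handed (so a half turn about x gives the same grasp; the last joint's range is limited). The gripper opens to 92 mm and grips with 3 to 60 N. Pads are 19 mm wide; open, the fingers measure 130 mm over their backs; the gripper's body (75 mm by 190 mm) begins 47 mm behind the grasp point.
Start: joints at [-0.86, 0.501, -0.427, 1.55, 0.221, 1.138, -0.21], TCP at [0.281, 0.586, 0.405] pointing down, gripper open.
Joint ranges: [-2.88, 2.88], [-0.31, 2.03], [-1.54, 1.56], [0.2, 2.42], [-1.41, 4.55], [0.19, 2.02], [-2.57, 2.57]. Speed limits (rad/s): [2.57, 2.57, 3.14, 3.14, 3.14, 3.14, 3.14].

## Interface

Orientations are given as [roll, pitch, yaw] about the fixed x, y, z axes, in that order (R = Rz(yaw) Ry(pitch) Rx(roll)).
In Python, from bench import state, grab_frame, close_job gives the robot as it stands.
- The arm moves only by the shell command python3 -m jog 'ROWS'. ROWS is JSON, a list of rows, each an object with "xyz": the shift along the tool's x, y, z in m, a list of three; "dr": the turn, a rotation vector about the tool's x, y, z in degrees, a list of three; "gripper": the closure, from 0 (fully open) to 1 (shut). In form: [{"xyz": [dx, dy, dz], "dr": [rx, ry, rz], "gripper": gripper}, ...]. A call has 1 to 8 rows; each row shifts and turns the pose as measured when the row begins, along the tool's axes as they then stand; what a row does not reach is not made up. A row lasts 1/12 s, in which the tool goes at most 41.7 mm and 7.16 degrees, less where a joint would pass 70% of its speed; a pose out of reach is approached as far as the arm can. A call is refused whole if a number of a shift passes 0.0417 or a number of a turn 7.16, either way. A call with a gripper value outside its range is refused whole. The fingers move at their own pace and stop on an object; the grip force is fixed at half the most. Time passes only in rows, so rows that do not move let the fingers close. It gives the time, the measured TCP pose, the force and the opening at its end, in the units of the state.
- state(): the state, without advancing time (a new reading comes with each control period).
- grab_frame(name): name is "scene" or "top" or "wrist"; returns a dict with "color" (384x512x3 uint8, red, green, blue), "depth" (384x512 float32, m along the optical axis (not along the pixel's ray), 0 where there is no reading), "fx", "fy", "cx", "cy" (pixels), "world_from_camera" (4x4, takes a point from camera to world coordinates). Camera axes: x right, y down, z forward; pixel columns grow to the right and rows downward; lengths in m; the calibration is good to about 2 mm. The wrist camera is an equidistant fisheye: a pixel r from the principal point sees the ray r / f radians off the axis. A picture is of the moment at which its call begins.
- close_job(): hands the job in, once; it reports no verdict.
The state is a dict: "time": time; "joint_pos": joint angles; "dq": joint speeds; "tau": joint torques, N m; "position": TCP position; "eef_rot": TCP orientation; "ft_force": force on the tool from outside, world axes, zero at the start; "wrist_torque": the same for the moment, N m; "grip_width": finger opening in m.
Only numpy, scipy, OpenCV 4.12 (cv2) and the standard library are available. Lean on these libraries where they do the work, as an engineer would, in place of code of your own. Each camera call takes 0.05 s, during which the arm holds its last target. There are 200 camera calls.

## Task

The run is over and I want the tubes out of the mini-centrifuge. Before touching its orange catch, try the lid with a gentle tug upward (the blue tongue is its handle); if the catch still holds it, let go and push the catch's thumb tab down until the hook is clear. Then lift the lid to about 60 degrees and keep it there, because it falls shut by itself: finish while still holding it open and steady, with everything else on the bench left where it stands.

Things in the scene. Friction and masses are not known exactly. Their poses are not given: they have to be found in the camera images.
- centrifuge: Mini-centrifuge, fast on the bench on suction feet: white housing 190 mm deep (own x), 184 wide (y), 85 high; on it a lid with blue frame and smoky clear dome, 132 mm high when shut. Origin: centre of its underside. Own x points from its front (tongue and catch, roughly facing the robot) to its rear (hinge), y to the left seen that way, z up. Place and yaw vary.
- lid_hinge (a point): Fixed point in the middle of the lid's hinge axis, at the top rear of the housing, 88 mm above the bench and 92 mm behind the centrifuge's origin. The axis is level, along the centrifuge's own y. Oriented as the centrifuge.
- lid (a joint): Opening angle of the lid, rad: 0 shut (as at the start), 1.25 at its stop. About 0.2 kg and lightly sprung shut: let go at any angle, it falls shut. Held by the catch it has about 4 mm of play at the tongue (0.02 rad) and then stops: 6 to 10 N tell, over 40 N would break the plastic catch; not held, it lifts freely with 1 to 3 N at the tongue.
- lid_tongue (a point): Grip point of the blue lift tongue on the lid's front edge, at own y +40 mm; 205 mm in front of the hinge axis and, when shut, 5 mm above it (93 mm above the bench). The tongue is 16 mm wide (own y) and 10 mm thick, and stands 35 mm clear of the lid's frame; its free end is 16 mm beyond the point. Turns with the lid. Pinched across its width, it pivots between the fingers as the lid swings.
- catch_pad (a point): Spot to press on top of the orange catch's thumb tab, own y -40 mm; fully shut it lies 142 mm in front of the centrifuge's origin and 75 mm above the bench. The tab is 22 mm wide, 5 thick, and reaches 10 mm farther forward. At the start the catch stands anywhere between fully shut and off the lid (spot up to 12 mm lower), hard to tell by eye: it holds the lid about half the time.
- tip_box: Bystander: pipette-tip box, pale blue with yellow insert and clear lid, 124 x 86 x 89 mm high, to the right of the centrifuge. Origin: centre of its underside.
- tube_rack: Bystander: dark blue microtube rack with capped tubes, 210 x 84 mm, 64 mm high over the caps, to the left of the centrifuge. Origin: centre of its underside.
- tube_strip: Bystander: strip of eight small clear tubes, 78 x 11 x 20 mm high, standing on the bench in front of the centrifuge. Origin: centre of its underside.
- pipette: Bystander: dark micropipette with a white shaft, lying on the bench to the right of the tip box to the right of the tip box, 245 mm long, 30 mm high. Origin on the bench near its middle.
- waste_tub: Bystander: open white plastic tub, mouth up, 124 mm across the mouth, 115 mm high, far right. Origin: centre of its underside.
- reagent: Bystander: reagent bottle with green cap, 60 mm across, 135 mm high, far left. Origin: centre of its underside.
- catch_pivot (a point): Fixed level pivot of the catch, parallel to the hinge, 66 mm above the bench, 36 mm behind the spot to press. The catch's hook stands 36 mm above it and laps over a lip of the lid. Pushing the tab down swings the hook forward off the lip: free when the spot is about 6 mm below its fully shut height, 15 mm lower is ample. It takes 2 to 4 N and stays where it is left (travel 30 mm).

How it is judged:
By the outcome, as a careful person would: the job done as asked, in the order asked, and still so for the second after the job is handed in, while the arm keeps its last pose, push and grip.
It also fails if it takes over 51 s, if anything falls off the work surface, if the arm or the gripper's body presses on something with over 40 N, if the wrist force passes 120 N, or if a joint passes its speed limit or range.

## Working session

There is one attempt and no reset: what is moved stays moved. The work goes in short steps, Python scripts to look and compute and a shell command to move; the robot and the scene stay as the last step left them, time stands still between calls to the robot, and variables do not carry over. Pictures are saved under pics/ and viewed, about 8 in all and at most 12, crops included, and the job is handed in when it is done.

```bash
mkdir -p pics; ls; python3 - <<'E'
from bench import *
import cv2,numpy as np
s=state();print(s)
for n in("scene","top"):
    f=grab_frame(n);np.savez(n+"0.npz",**f);cv2.imwrite(f"pics/{n}0.png",cv2.resize(f["color"][:,:,::-1],None,fx=1.5,fy=1.5))
    print(f["fx"],f["cx"],f["cy"],f["world_from_camera"])
E
```

```text
pics
{'time': 0.0, 'joint_pos': array([-0.85982032,  0.50184016, -0.42675596,  1.55143359,  0.22081983,
        1.13826759, -0.21030705]), 'dq': array([ 1.90056703e-03,  8.18911899e-04,  1.97226448e-06,  4.27599439e-05,
       -1.07703545e-03, -1.17364480e-04, -4.84122471e-04]), 'tau': array([-7.27075803e-04, -5.66595411e+01, -5.81623480e+00, -2.79100031e+01,
       -6.86223549e-02,  3.08326038e-02,  1.97558184e-04]), 'position': array([0.28134658, 0.58557509, 0.40368655]), 'eef_rot': array([-1.59127943,  1.56890322, -2.03903348]), 'ft_force': array([ 0.26888262, -1.53299029, -0.07993188]), 'wrist_torque': array([ 0.01561913, -0.00065306,  0.01038241]), 'grip_width': 0.0916517648518475}
361.2458063525431 249.86121593405676 194.1782810960279 [[ 0.64101701  0.58982006 -0.49113083  1.15281697]
 [ 0.76752281 -0.49057087  0.41261235 -0.50063829]
 [ 0.00243257 -0.64144565 -0.76716462  0.96692656]
 [ 0.          0.          0.          1.        ]]
472.841697619031 254.03960654356968 192.99684388220044 [[ 2.09112232e-02 -9.91492273e-01  1.28474876e-01  3.93578734e-01]
 [-9.99779860e-01 -2.09586457e-02  9.82951333e-04 -4.74146523e-02]
 [ 1.71807074e-03 -1.28467148e-01 -9.91712277e-01  1.52086592e+00]
 [ 0.00000000e+00  0.00000000e+00  0.00000000e+00  1.00000000e+00]]
```

View pics/top0.png

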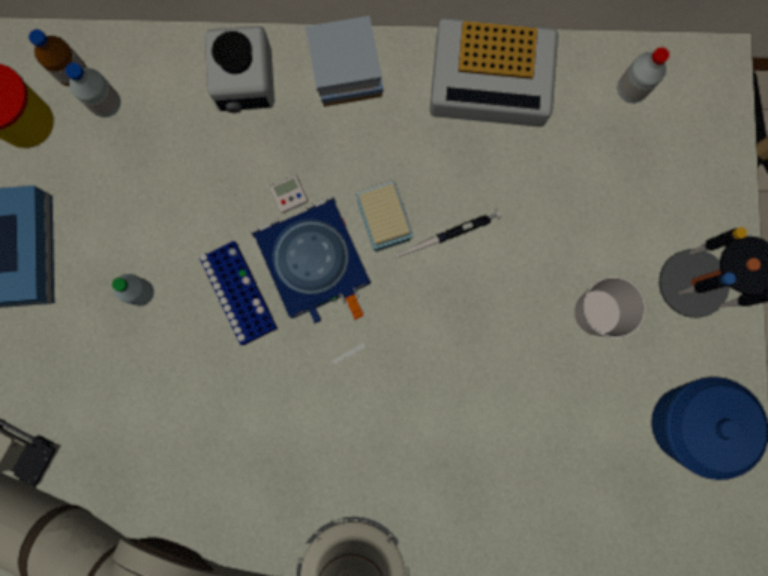

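View pics/scene0.png

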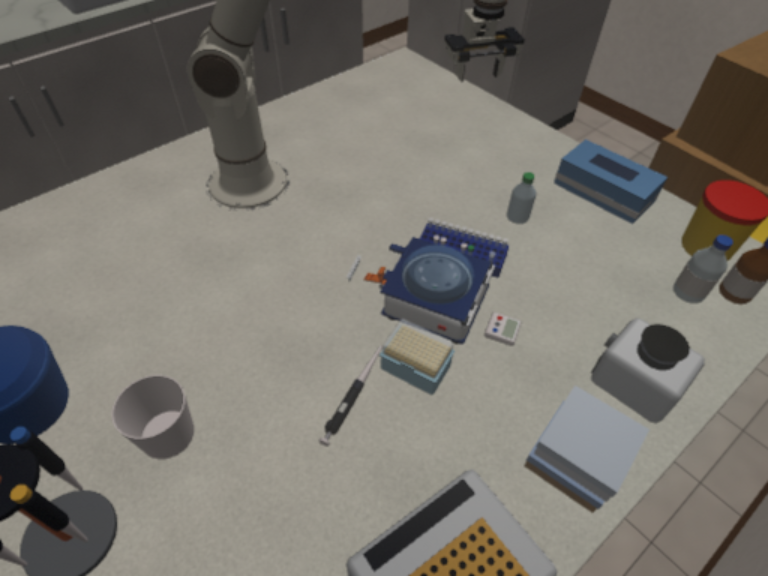

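The top view shows the lid frame with corners near (254,232), (334,201), (370,283) and (290,317) in the 1.5x picture. The tongue is near (315,315), the catch near (355,306), and the yaw is about +23°. I'll enlarge this area and measure it.

```bash
cat > h.py <<'E'
import numpy as np
from scipy.spatial.transform import Rotation as R
def ray(f,u,v):
    T=np.array(f["world_from_camera"]);d=np.array([(u-f["cx"])/f["fx"],(v-f["cy"])/f["fy"],1.]);return T[:3,3],T[:3,:3]@d
def atz(f,u,v,z):
    o,d=ray(f,u,v);return o+d*(z-o[2])/d[2]
def cloud(f):
    v,u=np.mgrid[:384,:512];o=np.stack([(u-f["cx"])/f["fx"],(v-f["cy"])/f["fy"],1+0*u],-1)*np.array(f["depth"])[...,None]
    T=np.array(f["world_from_camera"]);return o@T[:3,:3].T+T[:3,3]
E
python3 - <<'E'
import numpy as np,cv2
from h import *
f=dict(np.load("top0.npz"));P=cloud(f);c=f["color"].astype(int)
cv2.imwrite("pics/crop1.png",cv2.resize(f["color"][125:250,160:290,::-1],None,fx=6,fy=6,interpolation=cv2.INTER_CUBIC)[:600])
roi=np.zeros((384,512),bool);roi[125:250,160:290]=1
org=roi&(c[...,0]>c[...,2]+60)&(c[...,0]>1.6*c[...,1])&(c[...,0]>90)
q=P[org];print("orange",len(q),q.mean(0),q.min(0),q.max(0))
lid=roi&(P[...,2]>.078)&(P[...,2]<.15)&(c[...,2]>c[...,0]+15)
n,l,st,_=cv2.connectedComponentsWithStats(lid.astype(np.uint8));
for i in range(1,n):
    if st[i,4]>200:
        q=P[l==i];r=cv2.minAreaRect(q[:,:2].astype(np.float32));print(st[i],r,np.median(q[:,2]))
        print(cv2.boxPoints(r))
for n_,(u,v) in dict(tl=(254,232),tr=(334,201),br=(370,283),bl=(290,317)).items(): print(n_,atz(f,u/1.5,v/1.5,.093),P[int(v/1.5),int(u/1.5)])
E
```

```text
orange 104 [0.55878362 0.01853566 0.07109233] [ 0.5218752  -0.00681034 -0.00352391] [0.7806306  0.17308123 0.10666019]
[ 169  133   77   82 3519] ((0.628990650177002, 0.0918581634759903), (0.22049932181835175, 0.17969125509262085), 25.722200393676758) 0.11505776642183174
[[ 0.49067202  0.12495165]
 [ 0.5686595  -0.03693382]
 [ 0.7673093   0.05876468]
 [ 0.6893218   0.22065015]]
tl [0.69192546 0.21701453 0.093     ] [0.69487467 0.21891118 0.08880712]
tr [0.76056487 0.05491721 0.093     ] [0.76014322 0.05687217 0.09446933]
br [ 0.5913897  -0.02324945  0.093     ] [ 0.60252297 -0.01997178  0.02779723]
bl [0.51867557 0.13667402 0.093     ] [0.52753574 0.14927516 0.00389014]
```

View pics/crop1.png

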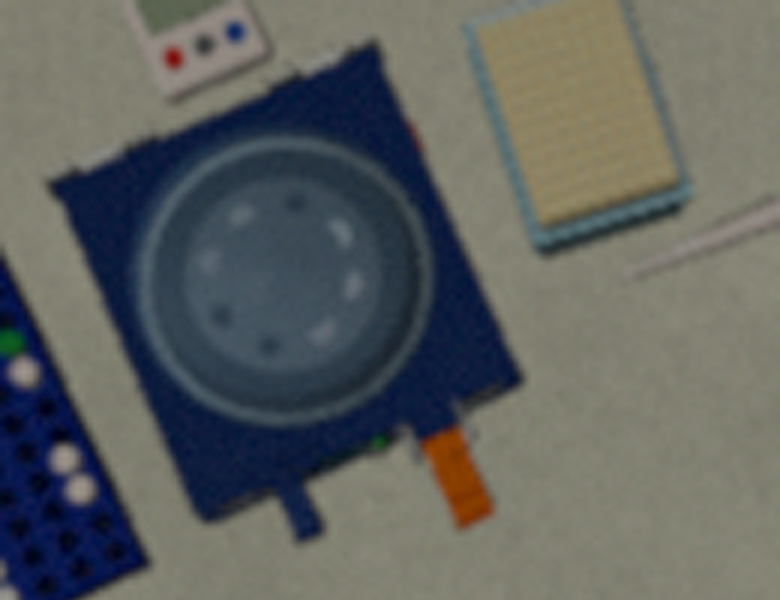

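Crop (6x, offset 160,125): lid corners (52,185), (375,42), (522,378), (205,520). The tongue's free end is at (309,537) and the catch tab's free end at (477,521).

```bash
python3 - <<'E'
import numpy as np
from h import *
f=dict(np.load("top0.npz"));P=cloud(f)
g=lambda u,v,z:atz(f,160+(u-2.5)/6,125+(v-2.5)/6,z)
C=np.array([g(52,185,.095),g(375,42,.095),g(522,378,.095),g(205,520,.095)]);print(C.round(4))
yaws=[np.arctan2(*(C[i]-C[j])[1::-1]) for i,j in((0,3),(1,2))]+[np.arctan2(-(C[i]-C[j])[0],(C[i]-C[j])[1]) for i,j in((0,1),(3,2))]
print("yaws",np.degrees(yaws),"sides",np.linalg.norm(C[0]-C[3]),np.linalg.norm(C[0]-C[1]))
t=g(309,537,.096);k=g(477,521,.072);print("tip",t,"catch end",k)
for yaw in (np.mean(yaws),):
    ex=np.array([np.cos(yaw),np.sin(yaw)]);ey=np.array([-ex[1],ex[0]])
    o1=t[:2]-(-129*ex+40*ey)/1000; o2=k[:2]-(-152*ex-40*ey)/1000
    print("origins",o1,o2,"lid centre",C.mean(0))
    o=(o1+o2)/2
    for p in C: print(np.dot(p[:2]-o,ex),np.dot(p[:2]-o,ey))
    d=P[125:250,160:290].reshape(-1,3);q=np.c_[(d[:,:2]-o)@ex,(d[:,:2]-o)@ey,d[:,2]]
    for nm,y0 in(("tongue",.04),("catch",-.04)):
        m=(abs(q[:,1]-y0)<.008)&(q[:,0]<-.09)&(q[:,0]>-.165)
        print(nm,q[m][np.argsort(q[m][:,0])].round(3)[::2].tolist())
E
```

```text
[[ 0.6891  0.2199  0.095 ]
 [ 0.7677  0.0568  0.095 ]
 [ 0.5944 -0.023   0.095 ]
 [ 0.5188  0.1352  0.095 ]]
yaws [26.44250158 24.72131076 25.72862083 25.57028545] sides 0.19021089532979576 0.18100922068431816
tip [0.51121235 0.08238238 0.096     ] catch end [ 0.52322064 -0.00120579  0.072     ]
origins [0.64482678 0.10208471] [0.64298791 0.10057732] lid centre [0.64249407 0.09722043 0.095     ]
0.09198955122501437 0.08735085751865762
0.0923463555350023 -0.09365801150004148
-0.09834041538153042 -0.09068120988477679
-0.09820153902657776 0.084606064070462
tongue [[-0.164, 0.041, 0.0], [-0.163, 0.044, -0.004], [-0.161, 0.04, 0.002], [-0.161, 0.033, 0.003], [-0.16, 0.036, 0.0], [-0.158, 0.039, -0.003], [-0.157, 0.035, -0.002], [-0.155, 0.038, -0.007], [-0.154, 0.033, 0.003], [-0.153, 0.036, 0.003], [-0.151, 0.046, -0.004], [-0.15, 0.042, 0.002], [-0.148, 0.045, -0.001], [-0.147, 0.041, -0.003], [-0.146, 0.043, 0.003], [-0.144, 0.032, 0.003], [-0.144, 0.039, -0.001], [-0.142, 0.035, -0.003], [-0.141, 0.045, -0.004], [-0.139, 0.034, -0.003], [-0.138, 0.037, 0.002], [-0.137, 0.04, 0.002], [
[... 2065 characters left out ...]
0.069], [-0.121, -0.038, 0.076], [-0.119, -0.036, 0.097], [-0.119, -0.042, 0.072], [-0.118, -0.033, 0.102], [-0.118, -0.04, 0.098], [-0.117, -0.039, 0.07], [-0.117, -0.044, 0.102], [-0.116, -0.041, 0.104], [-0.114, -0.039, 0.099], [-0.113, -0.036, 0.101], [-0.111, -0.04, 0.1], [-0.111, -0.047, 0.099], [-0.11, -0.037, 0.104], [-0.105, -0.036, 0.097], [-0.104, -0.043, 0.092], [-0.104, -0.046, 0.101], [-0.104, -0.033, 0.094], [-0.102, -0.037, 0.095], [-0.101, -0.048, 0.098], [-0.101, -0.041, 0.093], [-0.099, -0.045, 0.09], [-0.098, -0.042, 0.092], [-0.097, -0.039, 0.093], [-0.095, -0.037, 0.091], [-0.094, -0.034, 0.094], [-0.093, -0.038, 0.095], [-0.092, -0.045, 0.093], [-0.091, -0.042, 0.092]]
```

```bash
cat >> h.py <<'E'
O=np.array([.6435,.1000]);YAW=np.radians(25.6)
EX=np.array([np.cos(YAW),np.sin(YAW),0]);EY=np.array([-EX[1],EX[0],0]);EZ=np.array([0,0,1.])
def W(x,y,z): return np.r_[O,0]+x*EX+y*EY+z*EZ
def pose(s): return np.array(s["position"]),R.from_euler("xyz",s["eef_rot"])
def report(goal=None):
    from bench import state
    s=state();p,r=pose(s);q=p-np.r_[O,0];M=r.as_matrix()
    print("t",round(s["time"],2),"grasp own",np.round([(q+.159*M[:,0])@a for a in(EX,EY,EZ)],4),"F own",np.round([s["ft_force"]@a for a in(EX,EY,EZ)],2),"w",round(s["grip_width"],4))
    print("tool axes in own",[[round(float(M[:,i]@a),3) for a in(EX,EY,EZ)] for i in range(3)])
    sg=1 if M[:,1]@EY>0 else -1
    G=np.c_[-EZ,sg*EY,np.cross(-EZ,sg*EY)]
    print("dr to vertical (tool)",np.degrees((r.inv()*R.from_matrix(G)).as_rotvec()).round(2))
    if goal is not None:
        d=W(*goal)-(p+.159*M[:,0]); print("shift tool after turn",(G.T@(W(*goal)-.159*G[:,0]*1-p)).round(4),"now",(M.T@d).round(4))
    print("q",np.round(s["joint_pos"],2))
E
python3 -c "
from h import *;report((-.116,.040,.18))"
```

```text
t 0.1 grasp own [-0.117   0.5943  0.2448] F own [-0.35  0.35 -0.12] w 0.0917
tool axes in own [[-0.001, -0.001, -1.0], [0.78, 0.626, -0.002], [0.626, -0.78, -0.0]]
dr to vertical (tool) [-5.125e+01 -5.000e-02  1.000e-01]
shift tool after turn [ 0.0648 -0.5544  0.0008] now [ 0.0653 -0.346   0.4329]
q [-0.86  0.5  -0.43  1.55  0.22  1.14 -0.21]
```

```bash
python3 -m jog '[{"xyz":[0,0,0],"dr":[-6.4,0,0],"gripper":0.5},{"xyz":[0,0,0],"dr":[-6.4,0,0],"gripper":0.5},{"xyz":[0,0,0],"dr":[-6.4,0,0],"gripper":0.5},{"xyz":[0,0,0],"dr":[-6.4,0,0],"gripper":0.5},{"xyz":[0,0,0],"dr":[-6.4,0,0],"gripper":0.5},{"xyz":[0,0,0],"dr":[-6.4,0,0],"gripper":0.5},{"xyz":[0,0,0],"dr":[-6.4,0,0],"gripper":0.5},{"xyz":[0,0,0],"dr":[-6.4,0,0],"gripper":0.5}]'; python3 -c "
from h import *;report((-.116,.040,.18))"
```

```text
time: 0.77
position: [0.2807, 0.584, 0.3989]
eef_rot: [-2.461, 1.56, -1.975]
ft_force: [-0.3, -0.3, 0.2]
grip_width: 0.0471
t 0.77 grasp own [-0.1194  0.5921  0.2399] F own [-0.36 -0.12  0.18] w 0.0471
tool axes in own [[-0.008, -0.007, -1.0], [-0.039, 0.999, -0.007], [0.999, 0.039, -0.008]]
dr to vertical (tool) [ 2.22 -0.47  0.39]
shift tool after turn [ 0.0599 -0.5533  0.0021] now [ 0.0638 -0.5515 -0.0175]
q [-0.73  0.55 -0.62  1.55  0.33  1.16  0.64]
```

```bash
python3 -m jog '[{"xyz":[0,-0.04,0],"dr":[2.2,-0.4,0.4],"gripper":0.5},{"xyz":[0,-0.041,0],"dr":[0,0,0],"gripper":0.5},{"xyz":[0,-0.041,0],"dr":[0,0,0],"gripper":0.5},{"xyz":[0,-0.041,0],"dr":[0,0,0],"gripper":0.5},{"xyz":[0,-0.041,0],"dr":[0,0,0],"gripper":0.5},{"xyz":[0,-0.041,0],"dr":[0,0,0],"gripper":0.5},{"xyz":[0,-0.041,0],"dr":[0,0,0],"gripper":0.5},{"xyz":[0,-0.041,0],"dr":[0,0,0],"gripper":0.5}]'; python3 -c "
from h import *;report((-.116,.040,.18))"
```

```text
time: 1.43
position: [0.4211, 0.2914, 0.392]
eef_rot: [2.478, 1.557, 2.949]
ft_force: [1.1, -0.2, 0.2]
grip_width: 0.0457
t 1.43 grasp own [-0.1197  0.27    0.2331] F own [ 0.89 -0.66  0.21] w 0.0457
tool axes in own [[-0.011, 0.008, -1.0], [-0.024, 1.0, 0.008], [1.0, 0.025, -0.011]]
dr to vertical (tool) [ 1.41 -0.63 -0.48]
shift tool after turn [ 0.053  -0.2287  0.0019] now [ 0.0511 -0.2305 -0.0014]
q [-0.15  0.29 -0.59  1.9   0.18  1.02  1.22]
```

```bash
python3 -m jog '[{"xyz":[0,-0.04,0],"dr":[1.4,-0.6,-0.5],"gripper":0.5},{"xyz":[0,-0.04,0],"dr":[0,0,0],"gripper":0.5},{"xyz":[0,-0.04,0],"dr":[0,0,0],"gripper":0.5},{"xyz":[0,-0.04,0],"dr":[0,0,0],"gripper":0.5},{"xyz":[0,-0.04,0],"dr":[0,0,0],"gripper":0.5},{"xyz":[0,-0.03,0],"dr":[0,0,0],"gripper":0.5},{"xyz":[0.02,0,0],"dr":[0,0,0],"gripper":0.5},{"xyz":[0,0,0],"dr":[0,0,0],"gripper":0.5}]'; python3 -c "
from h import *;report((-.116,.040,.18))"
```

```text
time: 2.1
position: [0.5255, 0.0617, 0.3702]
eef_rot: [-1.945, 1.564, -1.516]
ft_force: [-1.4, 0.2, -0.9]
grip_width: 0.046
t 2.1 grasp own [-0.1234  0.0154  0.2112] F own [-1.16  0.75 -0.9 ] w 0.046
tool axes in own [[-0.003, -0.007, -1.0], [0.018, 1.0, -0.007], [1.0, -0.018, -0.003]]
dr to vertical (tool) [-1.06 -0.16  0.39]
shift tool after turn [0.0312 0.0236 0.007 ] now [0.031  0.025  0.0071]
q [ 0.2   0.33 -0.45  1.89  0.18  0.97  1.67]
```

```bash
python3 -m jog '[{"xyz":[0.015,0.012,0.004],"dr":[-1.0,-0.2,0.4],"gripper":0.5},{"xyz":[0.015,0.01,0.002],"dr":[0,0,0],"gripper":0.5},{"xyz":[0,0,0],"dr":[0,0,0],"gripper":0.5},{"xyz":[0,0,0],"dr":[0,0,0],"gripper":0.5}]'; python3 - <<'E'
from h import *;from bench import *
import cv2
report((-.116,.040,.14))
f=grab_frame("wrist");cv2.imwrite("pics/w1.png",cv2.resize(f["color"][:,:,::-1],None,fx=1.5,fy=1.5))
np.savez("w1.npz",**f)
E
```

```text
time: 2.43
position: [0.5215, 0.084, 0.3401]
eef_rot: [2.249, 1.57, 2.693]
ft_force: [-0.1, 0.7, 0.7]
grip_width: 0.0461
t 2.43 grasp own [-0.117   0.0384  0.1811] F own [0.25 0.63 0.73] w 0.0461
tool axes in own [[-0.001, 0.001, -1.0], [0.002, 1.0, 0.001], [1.0, -0.002, -0.001]]
dr to vertical (tool) [-0.13 -0.05 -0.06]
shift tool after turn [0.0411 0.0017 0.0009] now [0.0411 0.0015 0.001 ]
q [ 0.16  0.37 -0.45  1.92  0.2   0.9   1.63]
```

View pics/w1.png

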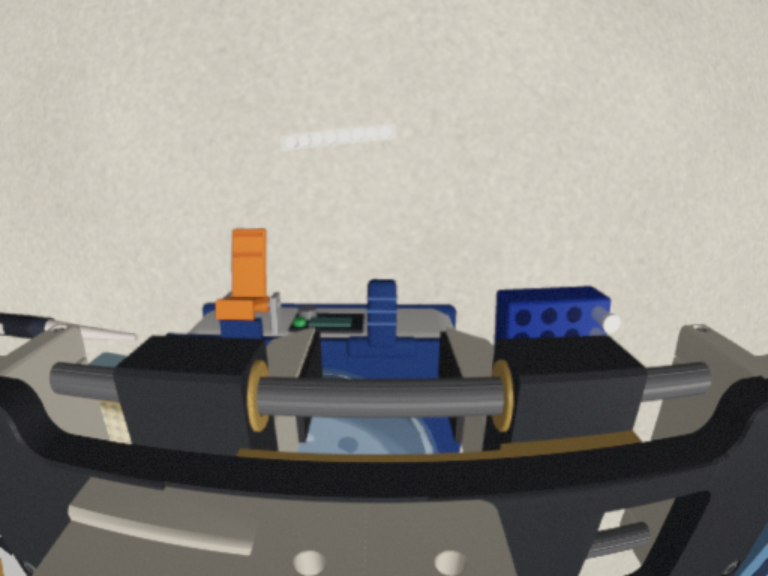

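The wrist view shows the tongue at column 382, its free end at row 281, midway between the fingers (about 320 and 442). The orange tab spans columns 232–266, with its free end at row 230. I'll check both by fisheye projection.

```bash
python3 - <<'E'
from h import *
f=dict(np.load("w1.npz"));T=f["world_from_camera"]
def own(u,v,z):
    x=(u/1.5-f["cx"])/f["fx"];y=(v/1.5-f["cy"])/f["fy"];r=np.hypot(x,y)
    d=T[:3,:3]@np.array([np.sin(r)*x/r,np.sin(r)*y/r,np.cos(r)]);o=T[:3,3];p=o+d*(z-o[2])/d[2]-np.r_[O,0]
    return np.round([p@EX,p@EY,z],4)
print("tongue end",own(382,281,.097),own(369,300,.098),own(396,300,.098))
for z in(.062,.075): print("tab end",own(232,230,z),own(266,230,z))
E
```

```text
tongue end [-0.1278  0.0396  0.097 ] [-0.1177  0.0328  0.098 ] [-0.1177  0.047   0.098 ]
tab end [-0.1504 -0.0513  0.062 ] [-0.1498 -0.0296  0.062 ]
tab end [-0.1524 -0.0468  0.075 ] [-0.1519 -0.0262  0.075 ]
```

```bash
python3 -m jog '[{"xyz":[0.015,0.001,0.001],"dr":[0,0,0],"gripper":0.5},{"xyz":[0.015,0,0],"dr":[0,0,0],"gripper":0.5},{"xyz":[0.01,0,0],"dr":[0,0,0],"gripper":0.5},{"xyz":[0,0,0],"dr":[0,0,0],"gripper":0.5}]';  python3 -c "
from h import *;report((-.116,.040,.103))"
```

```text
time: 2.82
position: [0.5235, 0.0868, 0.3038]
eef_rot: [-0.327, 1.565, 0.121]
ft_force: [-0.3, 1.0, 0.3]
grip_width: 0.046
t 2.82 grasp own [-0.113   0.0396  0.1448] F own [0.15 1.06 0.28] w 0.046
tool axes in own [[0.006, -0.002, -1.0], [-0.001, 1.0, -0.002], [1.0, 0.001, 0.006]]
dr to vertical (tool) [0.03 0.32 0.11]
shift tool after turn [ 0.0418  0.0001 -0.0021] now [ 0.0418  0.0005 -0.0032]
q [ 0.14  0.42 -0.43  1.94  0.24  0.83  1.6 ]
```

Everything agrees to within about 1 mm, so I'm going down onto the tongue.

```bash
python3 -m jog '[{"xyz":[0.014,0,-0.003],"dr":[0,0.3,0.1],"gripper":0.5},{"xyz":[0.014,0,0],"dr":[0,0,0],"gripper":0.5},{"xyz":[0.012,0,0],"dr":[0,0,0],"gripper":0.5},{"xyz":[0,0,0],"dr":[0,0,0],"gripper":0.5},{"xyz":[0,0,0],"dr":[0,0,0],"gripper":0.5}]';  python3 -c "
from h import *;report((-.116,.040,.103))"
```

```text
time: 3.23
position: [0.5218, 0.0852, 0.2634]
eef_rot: [-0.567, 1.568, -0.12]
ft_force: [0.2, 0.1, 0.4]
grip_width: 0.0457
t 3.23 grasp own [-0.1157  0.0389  0.1044] F own [0.26 0.03 0.4 ] w 0.0457
tool axes in own [[0.003, -0.002, -1.0], [-0.001, 1.0, -0.002], [1.0, 0.001, 0.003]]
dr to vertical (tool) [0.03 0.16 0.1 ]
shift tool after turn [0.0014 0.0008 0.0001] now [ 0.0014  0.0011 -0.0003]
q [ 0.12  0.48 -0.41  1.97  0.28  0.75  1.57]
```

```bash
python3 -m jog '[{"xyz":[0.0015,0.0007,0],"dr":[0,0,0],"gripper":0.6},{"xyz":[0,0,0],"dr":[0,0,0],"gripper":0.7},{"xyz":[0,0,0],"dr":[0,0,0],"gripper":0.8},{"xyz":[0,0,0],"dr":[0,0,0],"gripper":1},{"xyz":[0,0,0],"dr":[0,0,0],"gripper":1},{"xyz":[0,0,0],"dr":[0,0,0],"gripper":1}]';  python3 -c "
from h import *;report((-.116,.040,.103))"
```

```text
time: 3.73
position: [0.5222, 0.086, 0.2636]
eef_rot: [-0.477, 1.565, -0.03]
ft_force: [-0.4, 0.1, -2.2]
grip_width: 0.0157
t 3.73 grasp own [-0.1146  0.0394  0.1046] F own [-0.33  0.23 -2.17] w 0.0157
tool axes in own [[0.005, -0.003, -1.0], [-0.0, 1.0, -0.003], [1.0, 0.0, 0.005]]
dr to vertical (tool) [0.02 0.28 0.14]
shift tool after turn [ 0.0016  0.0002 -0.0006] now [ 0.0016  0.0006 -0.0014]
q [ 0.12  0.48 -0.41  1.97  0.28  0.75  1.56]
```

Gripped at 15.7 mm. Now the gentle tug.

```bash
python3 -m jog '[{"xyz":[-0.003,0,0],"dr":[0,0,0],"gripper":1},{"xyz":[-0.002,0,0],"dr":[0,0,0],"gripper":1},{"xyz":[0,0,0],"dr":[0,0,0],"gripper":1}]';  python3 -c "
from h import *;report()"
```

```text
time: 3.98
position: [0.5223, 0.0861, 0.2691]
eef_rot: [-0.415, 1.565, 0.032]
ft_force: [0.4, 0.3, -2.2]
grip_width: 0.0156
t 3.98 grasp own [-0.1145  0.0394  0.1101] F own [ 0.54  0.11 -2.22] w 0.0156
tool axes in own [[0.005, -0.002, -1.0], [0.0, 1.0, -0.002], [1.0, -0.0, 0.005]]
dr to vertical (tool) [-0.01  0.31  0.13]
q [ 0.12  0.47 -0.41  1.96  0.27  0.76  1.57]
```

```bash
python3 -m jog '[{"xyz":[-0.003,0,0],"dr":[0,0,0],"gripper":1},{"xyz":[0,0,0],"dr":[0,0,0],"gripper":1}]';  python3 -c "
from h import *;report()"
```

```text
time: 4.15
position: [0.5224, 0.0861, 0.2724]
eef_rot: [-0.376, 1.565, 0.071]
ft_force: [0.4, 0.7, -2.3]
grip_width: 0.0154
t 4.15 grasp own [-0.1143  0.0394  0.1134] F own [ 0.67  0.41 -2.26] w 0.0154
tool axes in own [[0.006, -0.002, -1.0], [0.0, 1.0, -0.002], [1.0, -0.0, 0.006]]
dr to vertical (tool) [-0.01  0.33  0.13]
q [ 0.13  0.46 -0.42  1.96  0.27  0.76  1.57]
```

It lifted freely: 9 mm up at only 2.3 N, well past the 4 mm of play. The catch isn't holding it, so I won't touch the catch. Lifting along the arc about the hinge.

```bash
python3 -m jog '[{"xyz":[-0.0129,0,0.0013],"dr":[0,0.3,0.1],"gripper":1},{"xyz":[-0.0128,0,0.0021],"dr":[0,0,0],"gripper":1},{"xyz":[-0.0127,0,0.0029],"dr":[0,0,0],"gripper":1},{"xyz":[-0.0125,0,0.0037],"dr":[0,0,0],"gripper":1},{"xyz":[0,0,0],"dr":[0,0,0],"gripper":1}]';  cat >> h.py <<'E'
def arc():
    from bench import state
    s=state();p,r=pose(s);c=p+.1706*r.as_matrix()[:,0]-np.r_[O,0];x=c@EX-.092;z=c[2]-.088
    print("contact rel hinge",round(x,4),round(z,4),"radius",round(np.hypot(x,z),4),"theta",round(np.degrees(np.arctan2(z,-x))-1.4,2))
E
python3 -c "
from h import *;report();arc()"
```

```text
time: 4.57
position: [0.5325, 0.0906, 0.326]
eef_rot: [-0.193, 1.568, 0.254]
ft_force: [-0.2, 0.3, -1.7]
grip_width: 0.0154
t 4.57 grasp own [-0.1037  0.0393  0.167 ] F own [-0.04  0.37 -1.7 ] w 0.0154
tool axes in own [[0.003, -0.001, -1.0], [0.0, 1.0, -0.001], [1.0, -0.0, 0.003]]
dr to vertical (tool) [-0.02  0.16  0.03]
q [ 0.14  0.4  -0.44  1.9   0.22  0.88  1.61]
contact rel hinge -0.1957 0.0674 radius 0.207 theta 17.61
```

```bash
python3 -m jog '[{"xyz":[-0.0120,0,0.0045],"dr":[0,0.15,0],"gripper":1},{"xyz":[-0.0117,0,0.0053],"dr":[0,0,0],"gripper":1},{"xyz":[-0.0113,0,0.0060],"dr":[0,0,0],"gripper":1},{"xyz":[-0.0109,0,0.0067],"dr":[0,0,0],"gripper":1},{"xyz":[-0.0105,0,0.0073],"dr":[0,0,0],"gripper":1},{"xyz":[0,0,0],"dr":[0,0,0],"gripper":1}]'; python3 -c "
from h import *;report();arc()"
```

```text
time: 5.07
position: [0.5596, 0.1033, 0.3829]
eef_rot: [-2.405, 1.57, -1.958]
ft_force: [1.9, -0.2, -2.3]
grip_width: 0.0158
t 5.07 grasp own [-0.0743  0.0391  0.2239] F own [ 1.6  -0.98 -2.34] w 0.0158
tool axes in own [[-0.001, -0.0, -1.0], [0.001, 1.0, -0.0], [1.0, -0.001, -0.001]]
dr to vertical (tool) [-0.04 -0.03  0.03]
q [ 0.13  0.38 -0.46  1.78  0.2   1.02  1.62]
contact rel hinge -0.1663 0.1243 radius 0.2076 theta 35.37
```

```bash
python3 -m jog '[{"xyz":[-0.0099,0,0.0079],"dr":[0,0,0],"gripper":1},{"xyz":[-0.0094,0,0.0085],"dr":[0,0,0],"gripper":1},{"xyz":[-0.0089,0,0.0091],"dr":[0,0,0],"gripper":1},{"xyz":[-0.0083,0,0.0096],"dr":[0,0,0],"gripper":1},{"xyz":[0,0,0],"dr":[0,0,0],"gripper":1}]'; python3 -c "
from h import *;report();arc()"
```

```text
time: 5.48
position: [0.5882, 0.1166, 0.4142]
eef_rot: [3.095, 1.555, -2.743]
ft_force: [-0.5, -0.4, -2.3]
grip_width: 0.0154
t 5.48 grasp own [-0.0452  0.039   0.2552] F own [-0.65 -0.1  -2.32] w 0.0154
tool axes in own [[-0.016, 0.001, -1.0], [0.001, 1.0, 0.001], [1.0, -0.001, -0.016]]
dr to vertical (tool) [-0.08 -0.89 -0.04]
q [ 0.11  0.41 -0.46  1.67  0.2   1.13  1.61]
contact rel hinge -0.1374 0.1556 radius 0.2076 theta 47.16
```

```bash
python3 -m jog '[{"xyz":[-0.0075,0,0.0090],"dr":[0,0,0],"gripper":1},{"xyz":[-0.0070,0,0.0094],"dr":[0,0,0],"gripper":1},{"xyz":[-0.0064,0,0.0098],"dr":[0,0,0],"gripper":1},{"xyz":[-0.0055,0,0.0095],"dr":[0,0,0],"gripper":1},{"xyz":[0,0,0],"dr":[0,0,0],"gripper":1},{"xyz":[0,0,0],"dr":[0,0,0],"gripper":1},{"xyz":[0,0,0],"dr":[0,0,0],"gripper":1}]'; python3 - <<'E'
from h import *;from bench import *
import cv2
report();arc()
f=grab_frame("scene");cv2.imwrite("pics/s2.png",cv2.resize(f["color"][120:270,210:400,::-1],None,fx=4,fy=4,interpolation=cv2.INTER_CUBIC))
f=grab_frame("top");cv2.imwrite("pics/t2.png",cv2.resize(f["color"][:,:,::-1],None,fx=1.5,fy=1.5))
E
```

```text
time: 6.07
position: [0.6152, 0.1292, 0.4326]
eef_rot: [3.106, 1.528, -2.732]
ft_force: [-1.7, -0.3, 2.8]
grip_width: 0.0155
t 6.07 grasp own [-0.0197  0.0388  0.2737] F own [-1.66  0.44  2.76] w 0.0155
tool axes in own [[-0.042, 0.002, -0.999], [0.002, 1.0, 0.001], [0.999, -0.002, -0.042]]
dr to vertical (tool) [-0.12 -2.43 -0.09]
q [ 0.08  0.46 -0.45  1.56  0.21  1.22  1.6 ]
contact rel hinge -0.1122 0.1741 radius 0.2072 theta 55.81
```

View pics/s2.png

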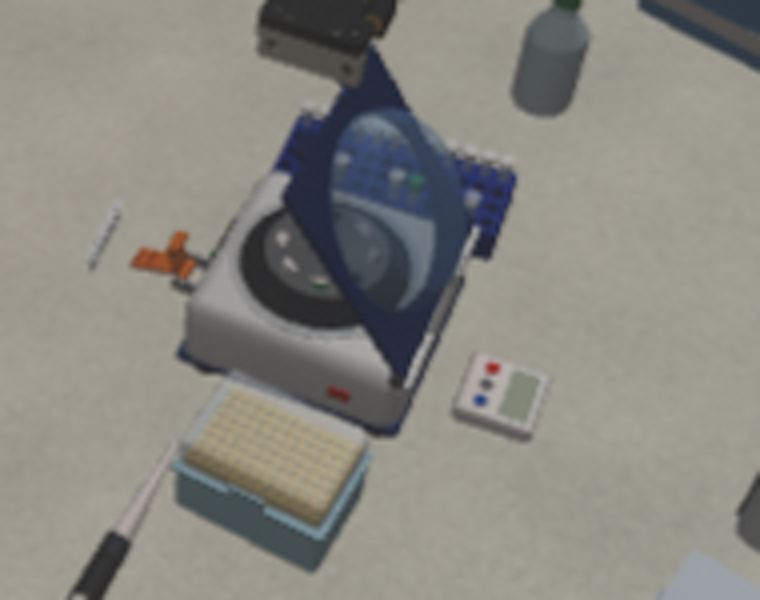

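View pics/t2.png

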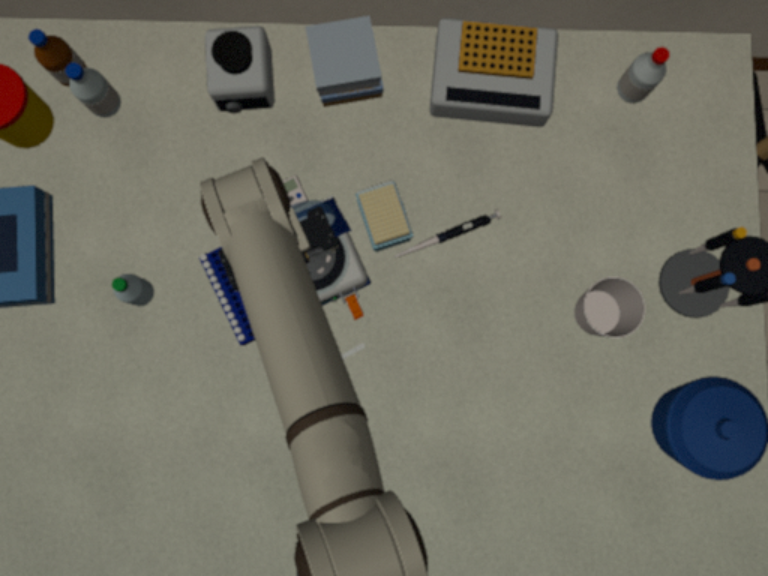

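The lid stands open at about 56°, held by the tongue. The catch and bystanders haven't moved. The wrench now shows a small sign change (+2.8 N), so the fingertips may be starting to bear on the frame. I'll go the last 4° while tilting the gripper with the lid to ease that.

```bash
python3 -m jog '[{"xyz":[-0.002,0,0.0063],"dr":[0,1,0],"gripper":1},{"xyz":[-0.002,0,0.0063],"dr":[0,1,0],"gripper":1},{"xyz":[-0.002,0,0.0063],"dr":[0,1,0],"gripper":1},{"xyz":[-0.002,0,0.0063],"dr":[0,1,0],"gripper":1},{"xyz":[0,0,0],"dr":[0,0,0],"gripper":1},{"xyz":[0,0,0],"dr":[0,0,0],"gripper":1},{"xyz":[0,0,0],"dr":[0,0,0],"gripper":1},{"xyz":[0,0,0],"dr":[0,0,0],"gripper":1}]'; python3 - <<'E'
from h import *
report();arc()
E
```

```text
time: 6.83
position: [0.6373, 0.1397, 0.4393]
eef_rot: [3.132, 1.459, -2.707]
ft_force: [-2.4, -0.5, 1.2]
grip_width: 0.0156
t 6.83 grasp own [-0.0062  0.0387  0.2813] F own [-2.34  0.58  1.17] w 0.0156
tool axes in own [[-0.112, 0.001, -0.994], [0.003, 1.0, 0.001], [0.994, -0.003, -0.112]]
dr to vertical (tool) [-0.16 -6.43 -0.07]
q [ 0.04  0.52 -0.44  1.45  0.23  1.34  1.59]
contact rel hinge -0.0995 0.1818 radius 0.2072 theta 59.9
```

```bash
python3 -m jog '[{"xyz":[0,0,0],"dr":[0,0,0],"gripper":1},{"xyz":[0,0,0],"dr":[0,0,0],"gripper":1},{"xyz":[0,0,0],"dr":[0,0,0],"gripper":1},{"xyz":[0,0,0],"dr":[0,0,0],"gripper":1},{"xyz":[0,0,0],"dr":[0,0,0],"gripper":1},{"xyz":[0,0,0],"dr":[0,0,0],"gripper":1},{"xyz":[0,0,0],"dr":[0,0,0],"gripper":1},{"xyz":[0,0,0],"dr":[0,0,0],"gripper":1}]'; python3 - <<'E'
from h import *;from bench import *
import cv2
report();arc()
f=grab_frame("scene");P=cloud(f)-np.r_[O,0];q=np.stack([P@EX,P@EY,P[...,2]],-1);c=f["color"].astype(int)
m=(q[...,2]>.11)&(q[...,2]<.24)&(abs(q[...,1])<.1)&(q[...,0]>-.03)&(q[...,0]<.12)&(c[...,2]>c[...,0]+25)&(c[...,0]<60)
a=q[m];v=np.linalg.svd(a-np.median(a,0))[2][2];print(m.sum(),"lid plane angle",np.degrees(np.arctan2(np.hypot(v[0],v[1]),abs(v[2]))),v)
a0=np.load("scene0.npz");d=np.abs(a0["color"].astype(int)-c).sum(-1)>60
cv2.imwrite("pics/s3.png",np.hstack([cv2.resize(f["color"][100:300,200:400,::-1],(580,580)),cv2.resize((d[100:300,200:400]*255).astype(np.uint8)[...,None].repeat(3,2),(200,580))]))
E
```

```text
time: 7.5
position: [0.6367, 0.1394, 0.439]
eef_rot: [3.131, 1.46, -2.708]
ft_force: [-2.0, -1.3, 2.0]
grip_width: 0.0156
t 7.5 grasp own [-0.0068  0.0387  0.281 ] F own [-2.33 -0.29  2.04] w 0.0156
tool axes in own [[-0.111, 0.001, -0.994], [0.003, 1.0, 0.001], [0.994, -0.003, -0.111]]
dr to vertical (tool) [-0.17 -6.37 -0.08]
q [ 0.04  0.52 -0.44  1.45  0.23  1.33  1.59]
contact rel hinge -0.1 0.1815 radius 0.2072 theta 59.73
511 lid plane angle 47.640518518135146 [-0.73890631 -0.00616278 -0.67378   ]
```

View pics/s3.png

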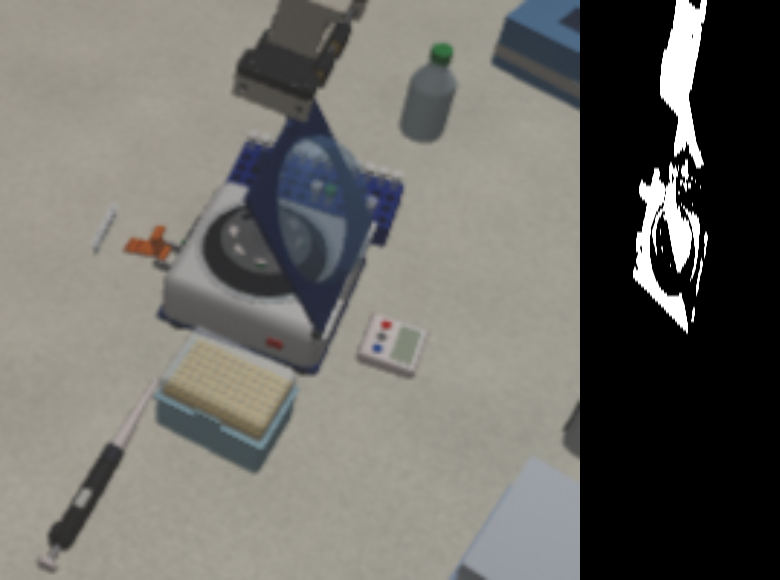

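The picture shows the lid well open, held by the gripper. The difference image changes only at the arm and lid. The crude plane fit (47.6°) disagrees with the arm's 59.7°, and its mask probably includes dome points. I'll refit using only the right-hand frame strip.

```bash
python3 - <<'E'
from h import *;from bench import *
f=grab_frame("scene");P=cloud(f)-np.r_[O,0];q=np.stack([P@EX,P@EY,P[...,2]],-1)
m=(q[...,2]>.105)&(q[...,2]<.30)&(q[...,1]<-.076)&(q[...,1]>-.095)&(q[...,0]>-.06)&(q[...,0]<.14)
a=q[m];print(len(a))
ang=np.degrees(np.arctan2(a[:,2]-.088,.092-a[:,0]));i=np.argsort(a[:,2])
for k in np.array_split(i,8): print(np.median(a[k],0).round(3),"bearing from hinge",np.median(ang[k]).round(1))
g=a[a[:,2]>.13];p=np.polyfit(g[:,2],g[:,0],1);print("slope angle",np.degrees(np.arctan2(1,-p[0])))
E
```

```text
320
[ 0.079 -0.089  0.119] bearing from hinge 67.0
[ 0.065 -0.086  0.143] bearing from hinge 63.3
[ 0.057 -0.08   0.163] bearing from hinge 63.6
[ 0.05  -0.08   0.174] bearing from hinge 63.6
[ 0.043 -0.079  0.185] bearing from hinge 62.8
[ 0.031 -0.086  0.199] bearing from hinge 61.2
[ 0.017 -0.088  0.22 ] bearing from hinge 60.8
[ 0.005 -0.085  0.243] bearing from hinge 60.5
slope angle 57.393026884564286
```

The frame strip gives bearings of 60.5–63.6° over most of the lid and a slope of 57°, which fits the arm's 59.7°. The lid is steady, so I'm handing in.

```bash
python3 -c "
from bench import *;from h import *;report();arc();print(close_job())"
```

```text
t 7.6 grasp own [-0.0067  0.0387  0.281 ] F own [-2.51 -0.33  1.08] w 0.0159
tool axes in own [[-0.111, 0.001, -0.994], [0.003, 1.0, 0.001], [0.994, -0.003, -0.111]]
dr to vertical (tool) [-0.17 -6.37 -0.08]
q [ 0.04  0.52 -0.44  1.45  0.23  1.33  1.59]
contact rel hinge -0.1 0.1815 radius 0.2072 theta 59.74
the job is handed in; nothing more can be done
None
```

The lid is open at about 60° and the gripper is still holding it by the blue tongue. I pinched the tongue and tugged gently upward. The lid rose 9 mm at about 2.3 N, well past the 4 mm of play, so the catch was not holding it and I left the catch alone. I then lifted the lid around its hinge and handed in at 7.6 s.

**Lid angle:** The arm's pose gave 59.7°, staying within 0.2° over the last 0.8 s, with the grip at 15.6–15.9 mm and about 3 N at the wrist. Depth on the lid's right-hand frame strip roughly agreed: most bearings from the hinge were 60.5–63.6° (67° closest to it), and the slope was 57°.

**What disagreed:** A first, crude plane fit gave 47.6°. I set it aside because its mask probably included dome points. Near 56° the wrist force changed sign slightly (+2.8 N), possibly from the fingertips touching the lid frame, so I tilted the gripper a further 4° over the last stretch.

**Bystanders:** The scene difference image around the centrifuge changed only at the arm and lid. The full top view, taken at about 56°, showed nothing else moved where the arm did not hide it.

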